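Tip the plant sticks out of the pivoting caddy

ROBOT

A 7-joint arm with a two-finger parallel gripper is mounted at the origin on the work surface. World frame = base frame: x ahead of the robot, y to its left, z up, the work surface at z = 0. Lengths are in mm, angles in rad, forces in N, time in s.
With the tool pointing down it reaches from about 400 to 750 mm from the base axis. Payload 19.5 kg.
Tool frame: the origin (TCP) lies midway between the tips of the shut fingers; the grasp point (between the pads) lies 19 mm behind it; z points along the fingers, y is the line along which they close (so a half turn about z gives the same grasp; the last joint's range is limited). The gripper opens to 85 mm and grips with 20 to 120 N. Pads are 22 mm wide; open, the fingers measure 114 mm over their backs; the gripper's body (76 mm by 85 mm) begins 54 mm behind the grasp point. The pads swing forward as they close: fully open they stand 13 mm farther back than shut.
Start: joints at [1.236, 0.707, -0.028, 1.485, 0.022, 0.951, -0.075], TCP at [165.958, -550.502, 231.268] pointing down, gripper open.
Joint ranges: [-2.71, 2.71], [-0.32, 2.16], [-1.57, 1.52], [0, 2.45], [-1.46, 4.6], [0, 2.02], [-2.83, 2.83]. Speed limits (rad/s): [1.89, 1.89, 2.57, 2.57, 3.01, 3.01, 3.01].

INTERFACE

Orientations are given as a rotation vector (axis times angle).
In Python, from workcell import read_state, viewer, ctrl gives the robot as it stands.
- The arm moves only by the shell command python3 -m pendant 'ROWS' [OPENING]. ROWS is JSON, a list that holds one entry, the list of rows, each a list of 4 numbers: the shift along the tool's x, y, z in m, then the turn about the tool's z in degrees. In form: [[[x, y, z, yaw], ...]]. A call has 1 to 20 rows; each row shifts and turns the commanded pose from where the row before left it, along the tool's axes as they then stand; what a row does not reach is not made up. A row lasts 1/10 s, in which the tool goes at most 50 mm and 8.59 degrees, less where a joint would pass 70% of its speed; a pose out of reach is approached as far as the arm can. A call is refused whole if a number of a shift passes 0.05 or a number of a turn 8.59, either way. A call with a gripper value outside its range is refused whole. OPENING is the opening, from 0 (shut) to 1 (fully open), set as the call begins (- or left out, the last holds). The fingers move at their own pace and stop on an object; the grip force is fixed at half the most. Time passes only in rows, so rows that do not move let the fingers close. It gives the time, the measured TCP pose, the force, the opening and the grip force at its end, in the units of the state.
- read_state(): the state, without advancing time (a new reading comes with each control period).
- viewer.get_image(name): name is "scene" or "top" or "wrist"; returns (picture, depth): 420x560x3 uint8, red, green, blue; 420x560 float32, mm along the optical axis (not along the pixel's ray), 0 where there is no reading.
- viewer.get_calibration(name): a dict with "fov_y" (degrees; the focal length in pixels is half the picture's height over the tangent of half this angle, whatever the lens; pixels are square), "cx", "cy" (the principal point, pixels), "cam_to_world" (4x4, takes a point from camera to world coordinates); the wrist camera has in their place "mount" (4x4, takes a point from camera to tool coordinates, whose origin is the TCP and whose axes are the flange's). Camera axes: x right, y down, z forward; pixel columns grow to the right and rows downward; lengths in mm; the calibration is good to about 2 mm. A picture is of the moment at which its call begins: read the wrist's pose just before it. get_calibration takes no time and is no camera call.
- ctrl.hand_in(): hands the job in; it is judged then, once.
The state is a dict: "time_s": time; "joint_positions": joint angles; "qd": joint speeds; "joint_torque": joint torques, N m; "eef_pos": TCP position; "orientation": TCP orientation; "contact_force": force on the tool from outside, world axes, zero at the start; "ft_torque": the same for the moment, N m; "width": finger opening in mm; "finger_force": force on a finger pad.
Only numpy, scipy, OpenCV 4.12 (cv2) and the standard library are available. Lean on these libraries where they do the work, as an engineer would, in place of code of your own. Each camera call takes 0.05 s, during which the arm holds its last target. There are 200 camera calls.

TASK

The pivoting caddy trough turns with the rocker handle at its end: tip it towards the robot to about 45 degrees - never past 60, or the potted plant riding in it would slide out - and keep it tipped there until both wooden plant sticks have rolled out and lie in the catch gutter in front. Then bring the trough back level and let go, leaving the sticks lying flat, lengthwise in the gutter. Do not shift the wire-cage lamp or the round tin beside the handle.

Things in the scene. Friction and masses are not known exactly. Their poses are not given: they have to be found in the camera images.
- stand: Fixed stand: two dark steel A-frames 316 mm apart along its y, wooden gutter on its -x side. Origin on the table under the pivot axis, midway between the frames; z up, x away from the robot, y along the pivot axis, which is 120 mm above the table. The legs slope at 45 degrees from the pivot: seen from the side, the rocker handle lies along a leg when the tilt is 45 degrees.
- trough (a joint): Tilt of the aluminium trough, rad: 0 level, positive = robot-side lip down (0.785 = 45 degrees), range -0.6 to 1.35. Stiff pivot: stays where left, needs 5 to 8 N on a handle bar. Trough 264 mm long (y); floor 40 mm below the pivot, back wall to 20 mm above it, front a 25-degree ramp out to the lip 85 mm from the axis. A fixed potted succulent fills its +y end (to 75 mm above the pivot).
- front_bar (a point): Centre of the robot-side bar of the rocker handle: a 150 mm steel arm across the trough's shaft, outside the -y A-frame, turning with the trough and level when it is. A round bar, 14 mm diameter, 55 mm long along y, at each end; bar centres 75 mm from the pivot axis, at stand y -217.5 mm, 120 mm high when level. Pressing this one down tips the trough to the robot.
- back_bar (a point): Centre of the far (+x) bar of the rocker handle, same size, 75 mm from the pivot axis on the other side. Pressing it down brings the tipped trough back towards level.
- gutter (a point): Middle of the catch gutter's floor, 11 mm above the table; axes as the stand's. Clear floor 113 mm along x, 206 mm along y, sloping gently down to the robot; walls 36 mm high above the table (22 mm next to the trough).
- stick_a: Plain wooden plant stick, round-ended, 150 mm long, 12 mm diameter, 18 g, starting loose in the trough along the pivot axis. Origin at its middle, x along it.
- stick_b: The other stick, identical.
- stick_a_mid (a point): Middle of stick_a; x along the stick.
- stick_b_mid (a point): Middle of stick_b; x along the stick.
- lamp: Bystander: black wire-cage lamp with a clear bulb, about 110 mm across, 190 mm tall, standing beyond the rocker handle on its -y side. Origin under its middle.
- tin: Bystander: round aluminium tin, 62 mm diameter, 36 mm tall, standing in front of the rocker handle's front bar. Origin under its middle.
Mind the look-alikes: they are no part of the job. What is shaped like the stick_b but grey is not meant.

How it is judged (in metres and radians):
On the way:
1. the trough stands tipped at about 45 degrees (34 to 60) with both sticks out of it, in the gutter (value of joint trough between 0.6 and 1.05 rad and x of stick_a_mid in the frame of gutter between -0.06 and 0.06 m and y of stick_a_mid in the frame of gutter between -0.103 and 0.103 m and z of each of stick_a_mid, stick_b_mid in the frame of gutter below 0.028 m and x of stick_b_mid in the frame of gutter between -0.06 and 0.06 m and y of stick_b_mid in the frame of gutter between -0.103 and 0.103 m), for 0.3 s.
At the end, for the whole second after the job is handed in: The trough is level again within 0.13 rad (7 degrees) and still; both sticks lie at rest in the gutter, flat on its floor (middles less than 28 mm above the gutter point) and within 0.3 rad (17 degrees) of its length (value of joint trough between -0.13 and 0.13 rad and velocity of joint trough between -0.05 and 0.05 rad/s and x of stick_a_mid in the frame of gutter between -0.06 and 0.06 m and y of stick_a_mid in the frame of gutter between -0.103 and 0.103 m and z of each of stick_a_mid, stick_b_mid in the frame of gutter below 0.028 m and x of stick_b_mid in the frame of gutter between -0.06 and 0.06 m and y of stick_b_mid in the frame of gutter between -0.103 and 0.103 m and angle between the x axis of each of stick_a_mid, stick_b_mid and the y axis of gutter, either way round below 0.3 rad and linear speed of each of stick_a, stick_b below 0.03 m/s); the robot touches nothing.
It fails at once if the trough is tipped past 62 degrees (the plant would slide out) (value of joint trough above 1.085 rad).
It fails at once if the lamp is shifted by more than 25 mm (distance of lamp from where it was at the start of the episode above 0.025 m).
It fails at once if the tin is shifted by more than 25 mm (distance of tin from where it was at the start of the episode above 0.025 m).
It also fails if it takes over 43 s, if anything falls off the work surface, if the arm or the gripper's body presses on something with over 40 N, if the wrist force passes 120 N, or if a joint passes its speed limit or range.

## Working session

There is one attempt and no reset: what is moved stays moved. The work goes in short steps, Python scripts to look and compute and a shell command to move; the robot and the scene stay as the last step left them, time stands still between calls to the robot, and variables do not carry over. Pictures are saved under pics/ and viewed, at most 10 in all, crops included, and the job is handed in when it is done.

```bash
mkdir -p pics; ls; python3 - <<'E'
from workcell import read_state, viewer
import cv2, numpy as np
np.set_printoptions(precision=4,suppress=True)
s=read_state(); print(s)
for n in ["scene","top"]:
    im,d=viewer.get_image(n); c=viewer.get_calibration(n); print(n,c)
    cv2.imwrite(f"pics/{n}0.png",im[...,::-1]); np.savez(f"pics/{n}0.npz",im=im,d=d,M=np.array(c["cam_to_world"]),k=[c["fov_y"],c["cx"],c["cy"]])
print(viewer.get_calibration("wrist"))
E
```

```text
pics
{'time_s': 0.0, 'joint_positions': array([ 1.2363,  0.7071, -0.0276,  1.485 ,  0.022 ,  0.9509, -0.0755]), 'qd': array([ 0.0008,  0.    , -0.0013, -0.0014, -0.0009,  0.0006,  0.0003]), 'joint_torque': array([ -0.0014, -88.3205,   1.2343, -23.6168,   0.0169,   0.0066,
        -0.0001]), 'eef_pos': array([ 165.9101, -550.2725,  230.8283]), 'orientation': array([-3.1069, -0.4581,  0.0002]), 'contact_force': array([-0.6816,  0.4318, -0.4013]), 'ft_torque': array([-0.0198, -0.0012, -0.0032]), 'finger_force': 0.0, 'width': 85.55174242694795}
scene {'fov_y': 43.036497693574525, 'cx': 280.9014572158496, 'cy': 199.9580714623976, 'cam_to_world': array([[   0.4663,    0.7522,   -0.4655, 1015.6906],
       [   0.8846,   -0.3959,    0.2462, -366.7355],
       [   0.0009,   -0.5266,   -0.8501, 1076.3143],
       [   0.    ,    0.    ,    0.    ,    1.    ]])}
top {'fov_y': 47.04805838635787, 'cx': 286.1899337988937, 'cy': 201.8791173307612, 'cam_to_world': array([[  -0.0058,   -0.9946,    0.1032,  382.1068],
       [  -0.9999,    0.007 ,    0.0107,  -68.7404],
       [  -0.0114,   -0.1031,   -0.9946, 1161.3778],
       [   0.    ,    0.    ,    0.    ,    1.    ]])}
{'fov_y': 64.39337167508816, 'cx': 282.35687285642587, 'cy': 205.6780605940096, 'mount': array([[   0.0009,   -0.9561,   -0.293 ,   74.7797],
       [   1.    ,    0.0006,    0.001 ,    0.9826],
       [  -0.0008,   -0.293 ,    0.9561, -141.952 ],
       [   0.    ,    0.    ,    0.    ,    1.    ]])}
```

View pics/scene0.png

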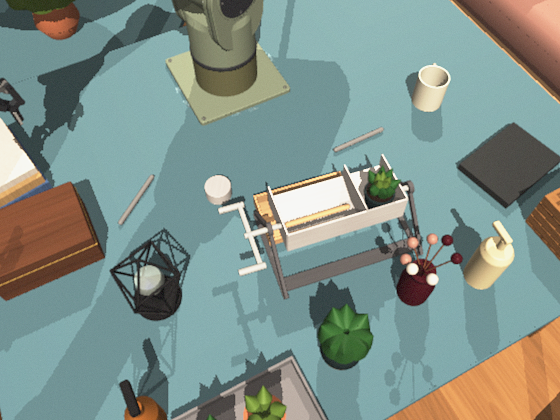

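View pics/top0.png

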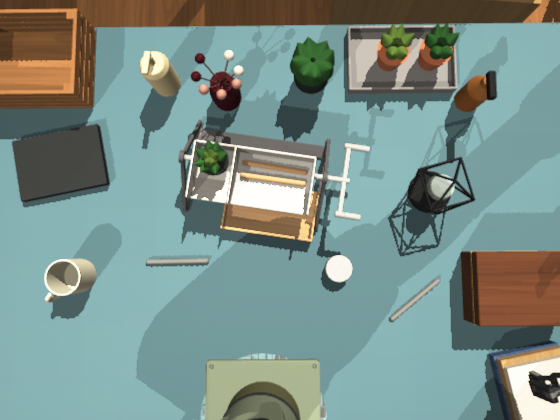

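The top view shows the front bar near (348,215), the back bar near (357,148), the tin at (339,268) and the lamp at about (440,190). The two tan sticks are in the trough around (275,168) and (272,180). The grey rods on the table are the look-alikes. Next I'll measure the bars in both views.

```bash
cat > h.py <<'E'
import numpy as np, cv2
def load(n):
    z=np.load(f"pics/{n}.npz"); return z["im"],z["d"],z["M"],z["k"]
def ray(px,M,k):
    f=210/np.tan(np.radians(k[0])/2)
    v=M[:3,:3]@np.array([(px[0]-k[1])/f,(px[1]-k[2])/f,1]); return M[:3,3],v
def plane(px,M,k,z):
    o,v=ray(px,M,k); return o+v*(z-o[2])/v[2]
def tri(r1,r2):
    (a,u),(b,v)=r1,r2; t=np.linalg.lstsq(np.c_[u,-v],b-a,rcond=None)[0]
    p,q=a+u*t[0],b+v*t[1]; return (p+q)/2,np.linalg.norm(p-q)
def cloud(d,M,k):
    f=210/np.tan(np.radians(k[0])/2); v,u=np.mgrid[:420,:560]
    P=np.stack([(u-k[1])/f*d,(v-k[2])/f*d,d],-1); return P@M[:3,:3].T+M[:3,3]
E
python3 - <<'E'
from h import *
np.set_printoptions(precision=1,suppress=True)
C={}
for n,rects in [("top0",dict(front=(330,205,368,225),back=(335,140,378,158),tin=(320,250,358,288))),("scene0",dict(front=(212,196,252,222),back=(232,255,272,282),tin=(200,172,236,207)))]:
    im,d,M,k=load(n); P=cloud(d,M,k)
    hsv=cv2.cvtColor(im,cv2.COLOR_RGB2HSV)
    m=((hsv[...,1]<70)&(hsv[...,2]>130)).astype(np.uint8)
    for q,(a,b,c,e) in rects.items():
        mm=np.zeros_like(m); mm[b:e,a:c]=m[b:e,a:c]
        if q!="tin" : mm=mm*((P[...,2]>100)&(P[...,2]<145))
        v,u=np.nonzero(mm); r=cv2.minAreaRect(np.c_[u,v].astype(np.float32))
        C[n,q]=r[0]; print(n,q,len(u),np.array(r[0]),np.array(r[1]),"depth median",np.median(P[v,u],0),"ext",np.percentile(P[v,u],[2,98],axis=0).ravel(), "z=124:",plane(r[0],M,k,36 if q=="tin" else 124))
T,S=load("top0"),load("scene0")
for q in ["front","back","tin"]:
    print(q,*tri(ray(C["top0",q],*T[2:]),ray(C["scene0",q],*S[2:])))
im,d,M,k=T; P=cloud(d,M,k)
w=P[150:235,375:490].reshape(-1,3); w=w[w[:,2]>30]; print("lamp",np.percentile(w,[1,50,99],axis=0))
E
```

```text
top0 front 194 [347.8 212. ] [25.6 12.2] depth median [ 462.3 -183.9  123.9] ext [ 452.  -214.5  117.8  480.6 -163.   127.8] z=124: [ 466.9 -190.1  124. ]
top0 back 201 [356.5 150. ] [14. 25.] depth median [ 606.2 -205.5  128.7] ext [ 587.3 -237.9  122.   617.4 -186.1  132.7] z=124: [ 602.5 -211.7  124. ]
top0 tin 1097 [338.5 268.5] [37. 37.] depth median [ 345.9 -186.8   33. ] ext [ 300.7 -223.8   -2.4  385.7 -135.7   40.7] z=124: [ 343.3 -176.5   36. ]
scene0 front 238 [231.7 213.2] [20.6 26. ] depth median [ 462.9 -182.6  123.7] ext [ 451.9 -217.3  117.3  503.  -166.4  128. ] z=124: [ 475.3 -196.2  124. ]
scene0 back 245 [250.3 264.3] [15.2 28.1] depth median [ 606.2 -209.6  128.5] ext [ 587.1 -240.3  121.9  614.8 -189.2  132.7] z=124: [ 597.2 -213.   124. ]
scene0 tin 1143 [217.5 189. ] [34. 35.] depth median [ 342.1 -184.3   21.5] ext [ 273.3 -224.4   -2.5  456.2 -127.1  124.3] z=124: [ 350.7 -182.    36. ]
front [ 467.7 -192.7  109.8] 2.059352920493303
back [ 600.5 -212.4  130. ] 3.3884623518209813
tin [ 342.5 -178.7   22.3] 1.9103024603141665
lamp [[ 382.1 -454.7   35.2]
 [ 519.9 -390.7  131.4]
 [ 579.   -68.7 1161.4]]
```

```bash
python3 -m pendant '[[[0,0,-0.03,0],[0.02,-0.013,0,0],[0.034,-0.023,0,0],[0.034,-0.023,0,0],[0.034,-0.023,0,0],[0.034,-0.023,0,0],[0.034,-0.023,0,0],[0.034,-0.023,0,0],[0.034,-0.023,0,0],[0.034,-0.023,0,0],[0.034,-0.023,0,0],[0.034,-0.023,0,0],[0.027,-0.017,0,0],[0,0,0,6.5],[0,0,0,6.5],[0,0,0,6.5],[0,0,0,6.3],[0,0,0,0]]]' 0
python3 - <<'E'
from workcell import read_state, viewer
from h import *
np.set_printoptions(precision=3,suppress=True)
from scipy.spatial.transform import Rotation as R
s=read_state(); im,d=viewer.get_image("wrist"); c=viewer.get_calibration("wrist")
T=np.eye(4); T[:3,:3]=R.from_rotvec(s["orientation"]).as_matrix(); T[:3,3]=s["eef_pos"]
M=T@c["mount"]; k=[c["fov_y"],c["cx"],c["cy"]]; print(s["time_s"],s["eef_pos"],T[:3,:3],s["contact_force"])
cv2.imwrite("pics/w1.png",im[...,::-1]); np.savez("pics/w1.npz",im=im,d=d,M=M,k=k)
P=cloud(d,M,k)
for nm,cen in [("front",(462,-189)),("back",(607,-212))]:
    ax=np.array([.988,-.156]); r=(P[...,:2]-cen); a=r@ax; b=r@np.array([.156,.988])
    m=(abs(a)<16)&(abs(b)<40)&(P[...,2]>100)&(P[...,2]<150)
    print(nm,m.sum(),np.percentile(a[m],[2,50,98]),np.percentile(b[m],[2,50,98]),np.percentile(P[m][:,2],[5,50,95,99]))
E
```

```text
time_s: 1.9
eef_pos: [461.4, -189.7, 261.1]
orientation: [-3.132, 0.25, 0.001]
contact_force: [0.4, -0.9, -0.6]
width: 0.1
finger_force: 0.0
1.9 [ 461.419 -189.686  261.119] [[ 0.987 -0.159 -0.001]
 [-0.159 -0.987  0.   ]
 [-0.001  0.    -1.   ]] [ 0.385 -0.896 -0.628]
front 1066 [-7.456  0.512 14.325] [-28.517   1.455  23.611] [118.962 122.408 124.161 124.73 ]
back 1065 [-14.846  -4.181  -0.323] [-27.511   4.027  24.097] [122.651 126.749 129.059 129.818]
```

View pics/w1.png

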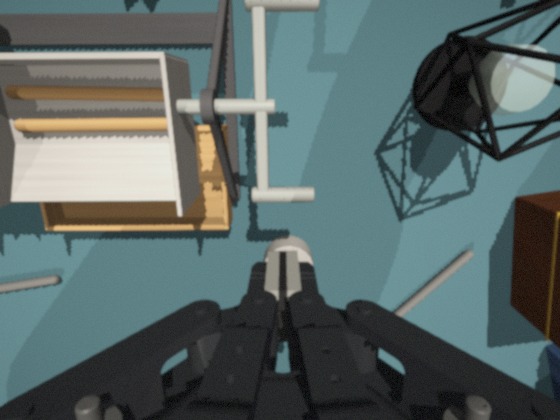

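The wrist view shows the front bar at (283,194), directly ahead of the shut fingers, and the back bar at (282,4). The tin is at (288,250) under the fingertips, and both sticks are still in the trough. Depth puts the tops of the bars at about 125–129 mm, which matches the text. I'll descend next and press along the arc.

```bash
python3 -m pendant '[[[0,0,0.03,0],[0,0,0.03,0],[0,0,0.03,0],[0,0,0.025,0],[0,0,0.01,0],[0,0,0.005,0],[0,0,0,0]]]'
python3 -m pendant '[[[0,0,0.005,0],[0.0005,0,0.005,0],[0.001,0,0.005,0],[0.001,0,0.005,0],[0.001,0,0.005,0],[0.0025,0,0.005,0],[0.0025,0,0.005,0],[0.003,0,0.005,0],[0,0,0,0]]]'
python3 - <<'E'
from workcell import read_state, viewer
from h import *
im,d=viewer.get_image("scene"); S=load("scene0"); P=cloud(d,*S[2:]); s=read_state(); print(s["eef_pos"],s["contact_force"])
cv2.imwrite("pics/s2.png",cv2.resize(im[100:320,130:450,::-1],(800,550)))
E
```

```text
time_s: 2.65
eef_pos: [461.6, -190.0, 131.6]
orientation: [-3.132, 0.246, -0.0]
contact_force: [-0.3, 0.7, 0.4]
width: -0.1
finger_force: 0.0
time_s: 3.55
eef_pos: [472.8, -191.6, 90.9]
orientation: [-3.132, 0.247, 0.001]
contact_force: [-0.5, 0.0, 0.3]
width: -0.1
finger_force: 0.0
[ 472.86224112 -191.64405504   91.19615533] [-0.65686874  0.15418704  0.38009405]
```

View pics/s2.png

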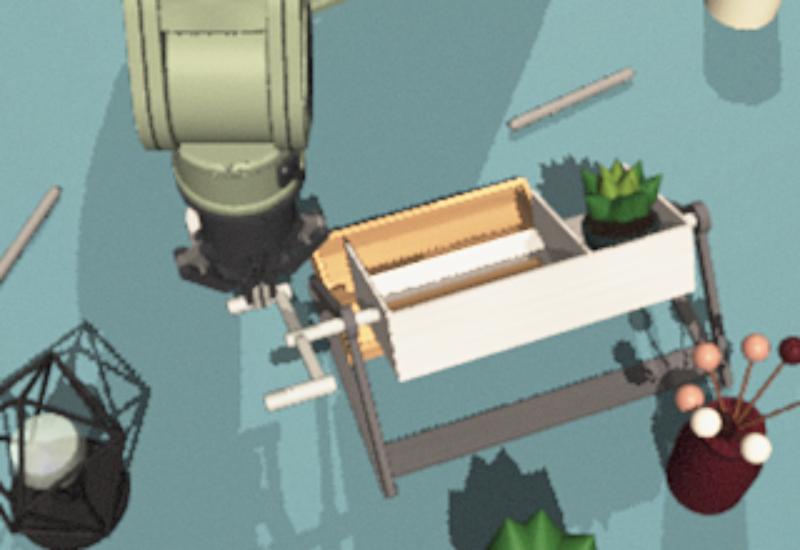

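The fingers are on the front bar in the crop at (255,298). The trough is part tipped and the back bar at (300,393) has lifted. I'll carry on to about 45°, let the sticks settle and check.

```bash
python3 -m pendant '[[[0.002,0,0.004,0],[0.002,0,0.004,0],[0.0025,0,0.004,0],[0.0025,0,0.004,0],[0,0,0,0],[0,0,0,0],[0,0,0,0],[0,0,0,0],[0,0,0,0],[0,0,0,0],[0,0,0,0],[0,0,0,0],[0,0,0,0],[0,0,0,0]]]'
python3 - <<'E'
from workcell import read_state, viewer
from h import *
np.set_printoptions(precision=1,suppress=True)
s=read_state(); print(s["eef_pos"],s["contact_force"])
ims=[]
for n in ["scene","top"]:
    im,d=viewer.get_image(n); S=load(n+"0"); P=cloud(d,*S[2:]); ims.append(im)
    r=P[...,:2]-(532,-201); a=r@[.988,-.156]; b=r@[.156,.988]
    m=(a>30)&(a<95)&(abs(b)<30)&(P[...,2]>135)&(P[...,2]<230)
    print(n,"back bar a,z",m.sum(),np.percentile(a[m],[5,50,95]) if m.any() else "",np.percentile(P[m][:,2],[50,90]) if m.any() else "")
cv2.imwrite("pics/s3.png",np.hstack([cv2.resize(ims[0][100:320,190:410,::-1],(400,400)),cv2.resize(ims[1][100:300,170:370,::-1],(400,400))]))
E
```

```text
time_s: 5.0
eef_pos: [481.7, -193.0, 75.3]
orientation: [-3.132, 0.247, 0.0]
contact_force: [0.1, -0.5, -0.2]
width: 0.4
finger_force: 0.0
[ 481.7 -193.    75.3] [ 0.1 -0.5 -0.2]
scene back bar a,z 232 [39.2 56.1 60.9] [177.7 180.6]
top back bar a,z 51 [52.  59.5 63.3] [178.3 181. ]
```

View pics/s3.png

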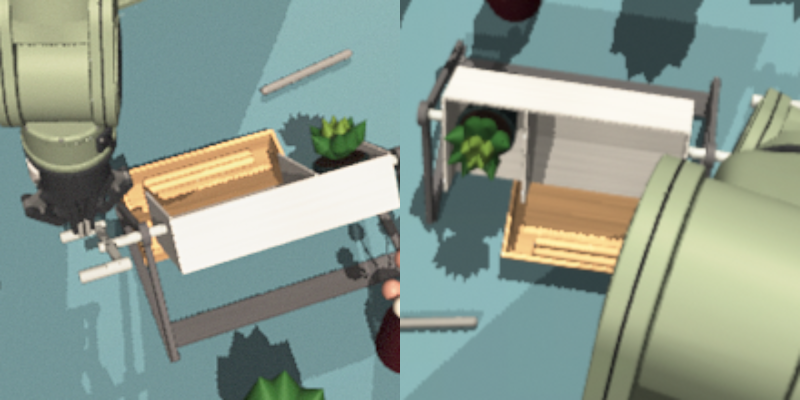

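Both sticks lie in the gutter along its robot-side wall: left panel (200,170), right panel (575,245). The back bar's centre is at about 174 mm, so the tilt is about 46°, and it was held for over 1 s. I'll lift off and move over the back bar.

```bash
python3 -m pendant '[[[0,0,-0.01,0],[0,0,-0.03,0],[0,0,-0.035,0],[0,0,-0.035,0],[0,0,-0.03,0],[0.01,0,-0.01,0],[0.03,0,0,0],[0.03,0,0,0],[0.025,0,0,0],[0.01,0,0,0],[0,0,0.02,0],[0,0,0.01,0],[0,0,0,0]]]'
```

```text
time_s: 6.4
eef_pos: [584.7, -209.3, 194.6]
orientation: [-3.131, 0.247, 0.003]
contact_force: [-0.3, -0.2, -0.3]
width: -0.3
finger_force: 0.0
```

```bash
python3 - <<'E'
from workcell import read_state, viewer
from h import *
np.set_printoptions(precision=1,suppress=True)
s=read_state(); p=s["eef_pos"][:2]-(532,-201); print(s["eef_pos"],"tcp a,b",p@[.988,-.156],p@[.156,.988])
im,d=viewer.get_image("scene"); S=load("scene0"); P=cloud(d,*S[2:])
r=P[...,:2]-(532,-201); a=r@[.988,-.156]; b=r@[.156,.988]
m=(a>35)&(a<80)&(abs(b)<30)&(P[...,2]>155)&(P[...,2]<183)
print(m.sum(),np.percentile(a[m],[5,50,95]),np.percentile(b[m],[5,95]),np.percentile(P[m][:,2],[50,90]))
E
```

```text
[ 584.7 -209.3  194.6] tcp a,b 53.36764036446177 -0.01990605621134028
208 [48.1 56.8 60.9] [-26.3  22.5] [177.6 180.4]
```

```bash
python3 -m pendant '[[[0,0,0.008,0],[0,0,0.006,0],[0.004,0,0.005,0],[0.004,0,0.005,0],[0.003,0,0.005,0],[0.003,0,0.005,0],[0.002,0,0.005,0],[0.002,0,0.005,0],[0.0015,0,0.005,0],[0.001,0,0.005,0],[0,0,0.005,0],[0,0,0.004,0],[0,0,0.003,0],[0,0,0,0],[0,0,0,0]]]'
python3 -m pendant '[[[0,0,-0.02,0],[0,0,-0.04,0],[0,0,-0.04,0],[0,0,-0.04,0],[-0.03,0,0,0],[-0.04,0,0,0],[-0.04,0,0,0],[-0.03,0,0,0],[0,0,0,0],[0,0,0,0]]]'
python3 - <<'E'
from workcell import read_state, viewer
from h import *
np.set_printoptions(precision=1,suppress=True)
print(read_state()["eef_pos"])
ims=[]
for n in ["scene","top"]:
    im,d=viewer.get_image(n); ims.append(im)
    for P in [cloud(load(n+"0")[1],*load(n+"0")[2:]),cloud(d,*load(n+"0")[2:])]:
        r=P[...,:2]-(532,-201); a=r@[.988,-.156]; b=r@[.156,.988]
        for q in (-1,1):
            m=(a*q>62)&(a*q<88)&(abs(b)<30)&(P[...,2]>85)&(P[...,2]<160)
            print(n,q,m.sum(),np.percentile(P[m][:,2],[50,90]) if m.any() else "")
cv2.imwrite("pics/s4.png",np.hstack([cv2.resize(ims[0][100:320,190:410,::-1],(400,400)),cv2.resize(ims[1][100:300,170:370,::-1],(400,400))]))
E
```

```text
time_s: 7.95
eef_pos: [606.2, -212.8, 129.3]
orientation: [3.132, -0.247, 0.001]
contact_force: [2.4, -0.7, 3.1]
width: 0.1
finger_force: 1.4
time_s: 8.95
eef_pos: [467.5, -190.8, 269.6]
orientation: [-3.132, 0.247, -0.001]
contact_force: [1.5, 0.7, 0.5]
width: -0.5
finger_force: 0.0
[ 467.5 -190.8  269.6]
scene -1 179 [123.4 126.7]
scene 1 221 [128.6 131.6]
scene -1 181 [123.9 126.8]
scene 1 219 [128.4 130.9]
top -1 172 [124.  126.7]
top 1 177 [129.  131.7]
top -1 0 
top 1 85 [128.5 131.1]
```

View pics/s4.png

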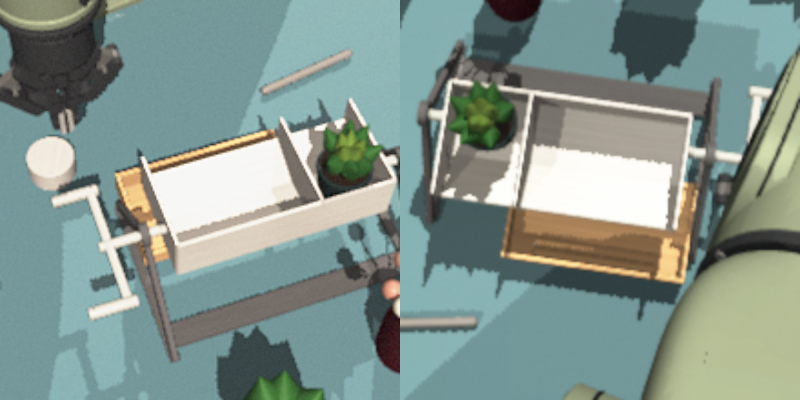

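The trough is back at its starting level: the bar heights match the first pictures within 1 mm. It is empty, and the sticks lie lengthwise in the gutter (right panel, around (580,245)). The arm is clear and the tin hasn't moved. I'm handing in now.

```bash
python3 -c "
from workcell import ctrl
print(ctrl.hand_in())"
```

```text
the job is handed in; nothing more can be done
None
```

I handed the job in: the trough was tipped to about 46° until both sticks lay in the gutter, then brought back level and released, with the sticks lying lengthwise, the tin and lamp untouched and about 9 s used; no verdict came back.

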